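Seat the tin's double lid and take off the outer lid alone

TASK

First swing the can opener's crank off the tin until it lies straight back along the opener's two handles, and leave it there. Then pick up the nested pair of lids by the inner lid's wooden knob, lower them together onto the tin, fully home and without dropping them, and let go. Finally lift the outer lid off by its neck while the inner lid stays seated, and finish still holding it level in the air, wholly above the inner lid's knob, the other utensils undisturbed.

Things in the scene. Friction and masses are not known exactly. Their poses are not given: they have to be found in the camera images.
- insert: Maple tray insert, fixed on the drawer floor (z = 10 mm; drawer walls reach z = 50 mm). Slab x -75 to 185, y -75 to 145 mm, 12 mm thick. Origin: underside, under the tin's centre; z up. The fixed can opener's 30 mm wide head is at x = 0, y = 85 mm, up to 32 mm above the origin; its two black handles run side by side from there to x = 173 mm along the insert's +x, up to 40 mm high.
- tin_mouth (a point): Centre of the mouth of the round open tin (fixed in the insert), at rim height, 40 mm above the insert's origin. Tin outside diameter 84 mm, mouth 78 mm, inside depth 26 mm. Axes as the insert's.
- crank_pivot (a point): Point on the vertical axis about which the crank of the can opener turns, at mid thickness of the crank bar; fixed in the insert at x = 0, y = 85 mm, 50 mm above its origin.
- crank (a joint): Steel crank's angle, rad: 0 straight along the handles (insert's +x), growing clockwise from above, pi/2 pointing at the tin's centre, barring its mouth. Stops at -0.6 and 2.3; starts at 1.25 to 1.9. Flat bar 13 mm wide, 6 mm thick, underside 7 mm above the tin's rim. Light friction (0.6 N at the knob); stays where left.
- crank_knob (a point): Centre of the top of the crank's upright black round knob: diameter 12 mm, 33 mm tall above the bar's top face, 70 mm out from the pivot. It does not spin on the crank.
- inner_lid: Loose steel inner lid, 130 g. Origin: centre of its underside; z up. Plug 14 mm tall, 62 mm across below, 72 above; then a flange 86 mm across, 4 mm thick, that rests on the tin's rim (origin then 14 mm below tin_mouth); then an upright walnut knob, a 16 mm cylinder from 18 to 73 mm, up through the outer lid. Starts on the drawer floor; lifting it by the knob carries the outer lid along.
- outer_lid: Loose steel outer lid, 100 g. Origin: centre of its plate's underside, which rests on the inner flange (18 mm above the inner lid's origin); z up. Plate 100 mm across, 3 mm thick, 21 mm hole for the knob; skirt 10 mm down, 94 mm inside; round the hole a tubular neck, 40 mm outside, 34 inside, from 3 to 23 mm. The knob tops the neck by 32 mm. Lifted by the neck it leaves the inner lid.
- corkscrew: Bystander: walnut T-handle corkscrew, lying flat; handle 106 mm long along its y, 22 mm thick, screw 94 mm along its +x. Origin under the middle of the handle.
- pourer: Bystander: pewter wine pourer spout standing upright, 38 mm across, 85 mm tall. Origin: centre of its underside.
- fish_opener: Bystander: blue enamelled steel bottle opener shaped like a fish, lying flat, 112 x 45 x 7 mm. Origin: centre of its underside.

How it is judged:
On the way, in this order (a step that is already met when the one before it is completed fails the run):
1. the crank lies straight along the handles (within 0.17 rad) (value of joint crank between -0.17 and 0.17 rad), for 0.2 s.
2. both lids sit home on the tin, still nested, let go of and at rest (z of inner_lid in the frame of tin_mouth between -0.018 and -0.0115 m and horizontal distance between inner_lid and tin_mouth below 0.006 m and angle between inner_lid's own z axis and vertical below 0.06 rad and z of outer_lid in the frame of inner_lid between 0.015 and 0.021 m and contact force between the fingers and inner_lid below 0.3 N and linear speed of inner_lid below 0.02 m/s), for 0.2 s.
At the end, for the whole second after the job is handed in: Inner lid home on the tin (origin 11.5-18 mm below the mouth point, 6 mm off centre, 0.06 rad tilt at most), untouched, at rest. Fingers hold the outer lid still, level within 0.25 rad, over 83 mm above the inner lid's origin, carried by nothing else. Crank within 0.2 rad of 0 (z of inner_lid in the frame of tin_mouth between -0.018 and -0.0115 m and horizontal distance between inner_lid and tin_mouth below 0.006 m and angle between inner_lid's own z axis and vertical below 0.06 rad and linear speed of inner_lid below 0.02 m/s and z of outer_lid in the frame of inner_lid above 0.083 m and value of joint crank between -0.2 and 0.2 rad and angle between outer_lid's own z axis and vertical below 0.25 rad and linear speed of outer_lid below 0.03 m/s and contact force between the fingers and outer_lid above 1 N and contact force between each of outer_lid, the fingers and inner_lid below 0.1 N and contact force between outer_lid and insert below 0.1 N); the arm keeps its last pose, push and grip.
It fails at once if the outer lid is taken off while the inner lid is not home on the tin (z of outer_lid in the frame of inner_lid above 0.03 m and not (z of inner_lid in the frame of tin_mouth between -0.018 and -0.0115 m and horizontal distance between inner_lid and tin_mouth below 0.006 m and angle between inner_lid's own z axis and vertical below 0.06 rad)).
It fails at once if the lids are dropped (the inner lid falls free, faster than 0.45 m/s) (contact force between the fingers and inner_lid below 0.05 N and linear speed of inner_lid above 0.45 m/s).
It fails at once if the corkscrew is moved more than 30 mm (distance of corkscrew from where it was at the start of the episode above 0.03 m).
It fails at once if the wine pourer is moved more than 30 mm (distance of pourer from where it was at the start of the episode above 0.03 m).
It fails at once if the fish bottle opener is moved more than 30 mm (distance of fish_opener from where it was at the start of the episode above 0.03 m).
It also fails if it takes over 69 s, if anything falls off the work surface, if the arm or the gripper's body presses on something with over 40 N, if the wrist force passes 120 N, or if a joint passes its speed limit or range.

ROBOT

A 6-joint arm with a two-finger parallel gripper is mounted at the origin on the work surface. World frame = base frame: x ahead of the robot, y to its left, z up, the work surface at z = 0. Lengths are in m, angles in rad, forces in N, time in s.
With the tool pointing down it reaches from about 0.275 to 0.75 m from the base axis. Payload 10.2 kg.
Tool frame: the origin (TCP) lies midway between the tips of the shut fingers; the grasp point (between the pads) lies behind it (r.grip_point_offset is the z of the grasp point in the tool frame, in m); z points along the fingers, y is the line along which they close (so a half turn about z gives the same grasp; the last joint's range is limited). The gripper opens to 88 mm and grips with 3 to 60 N. Pads are 18 mm wide; open, the fingers measure 123 mm over their backs; the gripper's body (75 mm by 187 mm) begins 45 mm behind the grasp point.
Start: joints at [0.983, 0.313, 1.498, -0, 1.331, -0.223], TCP at [0.187, 0.49, 0.206] pointing down, gripper open.
Joint ranges: [-2.94, 2.94], [-0.97, 2.17], [0.19, 2.56], [-1.23, 4.37], [0.02, 3.11], [-2.88, 2.88]. Speed limits (rad/s): [2.39, 2.39, 3.01, 3.14, 3.14, 3.14].

INTERFACE

Orientations are given as a rotation vector (axis times angle).
In Python, from cell import r gives the robot as it stands.
- The arm moves only by the shell command python3 -m handwheel 'ROWS' [OPENING] [FORCE]. ROWS is JSON, a list of rows, each a list of 6 numbers: the shift along the tool's x, y, z in m, then the turn, a rotation vector about the tool's x, y, z in units of 5 degrees (1.0 is 5 degrees). A call has 1 to 8 rows; each row shifts and turns the commanded pose from where the row before left it, along the tool's axes as they then stand; what a row does not reach is not made up. A row lasts 1/10 s, in which the tool goes at most 50 mm and 8.59 degrees, less where a joint would pass 70% of its speed; a pose out of reach is approached as far as the arm can. A call with a gripper value outside its range is refused whole. OPENING is the finger opening in m, from 0 to 0.0881, set as the call begins (- or left out, the last holds). The fingers move at their own pace and stop on an object; FORCE is the grip in N (left out, the last holds). Time passes only in rows, so rows that do not move let the fingers close. It gives the time, the measured TCP pose, the force, the opening and the grip force at its end, in the units of the state.
- r.state(): the state, without advancing time (a new reading comes with each control period).
- r.capture(name): name is "side" or "top" or "wrist"; returns a dict with "color" (420x560x3 uint8, blue, green, red), "fovy" (degrees; the focal length in pixels is half the picture's height over the tangent of half this angle, whatever the lens; pixels are square), "cx", "cy" (the principal point, pixels), "distortion" ([k1, k2, p1, p2, k3] as OpenCV has them; the pictures are not rectified), "origin" and "attitude" of the camera in the world. Camera axes: x right, y down, z forward; pixel columns grow to the right and rows downward; lengths in m; the calibration is good to about 2 mm. A picture is of the moment at which its call begins. There is no depth.
- r.sign_off(): hands the job in; it is judged then, once.
The state is a dict: "clock": time; "joint_positions": joint angles; "joint_velocities": joint speeds; "effort": joint torques, N m; "eef_pos": TCP position; "orientation": TCP orientation; "wrist_force": force on the tool from outside, world axes, zero at the start; "torque": the same for the moment, N m; "grip_width": opening from 0.0 (shut) to 1.0 (fully open); "finger_force": force on a finger pad.
Only numpy, scipy, OpenCV 4.12 (cv2) and the standard library are available. Lean on these libraries where they do the work, as an engineer would, in place of code of your own. Each camera call takes 0.05 s, during which the arm holds its last target. There are 200 camera calls.

## Working session

There is one attempt and no reset: what is moved stays moved. The work goes in short steps, Python scripts to look and compute and a shell command to move; the robot and the scene stay as the last step left them, time stands still between calls to the robot, and variables do not carry over. Pictures are saved under pics/ and viewed, at most 10 in all, crops included, and the job is handed in when it is done.

```bash
mkdir -p pics; ls
python3 - <<'E'
from cell import r
import cv2
print(r.state(), r.grip_point_offset)
for n in("side","top"):
    c=r.capture(n); cv2.imwrite(f"pics/{n}0.png",c["color"])
    print(n,{k:v for k,v in c.items() if k!="color"})
E
```

```text
pics
{'clock': 0.0, 'joint_positions': array([ 9.82613913e-01,  3.13435093e-01,  1.49840535e+00, -8.17236982e-06,
        1.33100129e+00, -2.23398707e-01]), 'joint_velocities': array([-4.72355256e-05,  4.21548195e-04,  1.78672330e-03, -4.92688533e-04,
        1.04472933e-03, -3.97775903e-05]), 'effort': array([ 3.88676435e-04, -4.02221060e+01, -2.52273649e+01,  6.94512902e-02,
        3.52608017e-02, -8.76233366e-05]), 'eef_pos': array([0.18714722, 0.49021375, 0.20498067]), 'orientation': array([-5.69737993e-01, -3.08900433e+00,  1.80735151e-03]), 'wrist_force': array([0.33457558, 0.14697321, 0.28109942]), 'torque': array([ 0.01590952, -0.03127317,  0.0298358 ]), 'finger_force': 0.0, 'grip_width': 0.9983669448661243} -0.0187
side {'fovy': 52.22060939388339, 'cx': 278.0587544857474, 'cy': 216.98837852858748, 'distortion': array([-0.05157091,  0.        ,  0.        ,  0.        ,  0.        ]), 'origin': array([ 0.4682156 , -0.8022664 ,  0.68507162]), 'attitude': array([-2.17584702,  0.16004897, -0.09888377])}
top {'fovy': 54.14701150509161, 'cx': 274.2340233397123, 'cy': 209.29471512312313, 'distortion': array([-0.00883975,  0.        ,  0.        ,  0.        ,  0.        ]), 'origin': array([0.41385294, 0.04599326, 0.88748412]), 'attitude': array([-2.05192226,  2.14473782, -0.25413657])}
```

View pics/side0.png

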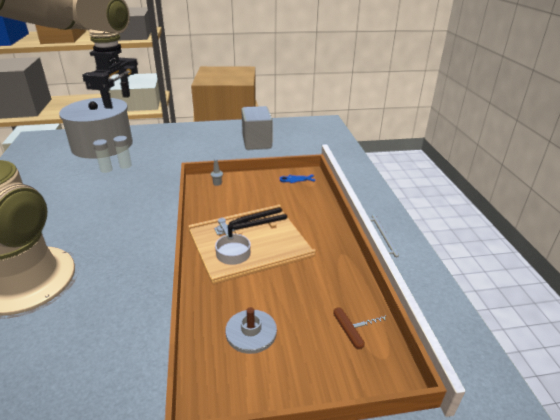

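View pics/top0.png

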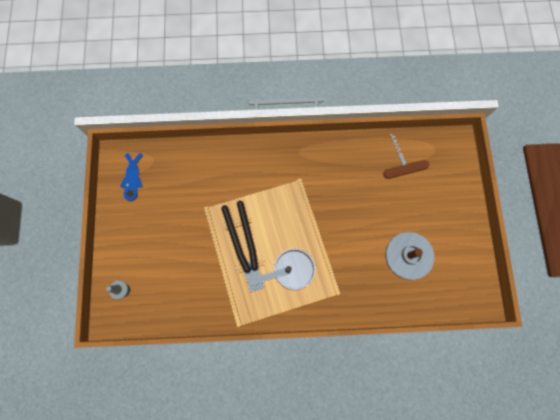

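The side view shows the tin at about (233,248), crank knob (230,228) and lids at (251,330). In the top view the tin is at (294,269), crank head (256,281), crank knob (288,268), handles up to (226,208)/(241,204), and lids (411,256).

```bash
cat > h.py <<'E'
import numpy as np, cv2
from scipy.spatial.transform import Rotation as R
def ray(c,uv):
    f=c["color"].shape[0]/2/np.tan(np.radians(c["fovy"])/2)
    K=np.array([[f,0,c["cx"]],[0,f,c["cy"]],[0,0,1]])
    p=cv2.undistortPoints(np.array(uv,float).reshape(-1,1,2),K,np.array(c["distortion"])).reshape(-1,2)
    d=np.c_[p,np.ones(len(p))]@R.from_rotvec(c["attitude"]).as_matrix().T
    return np.array(c["origin"]),d
def plane(c,uv,z):
    o,d=ray(c,uv); return o+d*((z-o[2])/d[:,2])[:,None]
def proj(c,P):
    f=c["color"].shape[0]/2/np.tan(np.radians(c["fovy"])/2)
    K=np.array([[f,0,c["cx"]],[0,f,c["cy"]],[0,0,1]])
    Rm=R.from_rotvec(c["attitude"]).as_matrix().T
    return cv2.projectPoints(np.array(P,float).reshape(-1,3),cv2.Rodrigues(Rm)[0],-Rm@np.array(c["origin"]),K,np.array(c["distortion"]))[0].reshape(-1,2)
def tri(pairs):
    A=np.zeros((3,3));b=np.zeros(3);L=[]
    for c,uv in pairs:
        o,d=ray(c,uv); d=d[0]/np.linalg.norm(d[0]); M=np.eye(3)-np.outer(d,d); A+=M;b+=M@o;L.append((o,M))
    p=np.linalg.solve(A,b); return p,[round(float(np.linalg.norm(M@(p-o)))*1000,1) for o,M in L]
def blobs(mask,amin=30):
    n,l,s,ce=cv2.connectedComponentsWithStats(mask.astype(np.uint8))
    return [(s[i].tolist(),ce[i].round(1).tolist()) for i in range(1,n) if s[i,4]>=amin]
E
python3 - <<'E'
from cell import r
from h import *
np.set_printoptions(precision=4,suppress=True)
T=r.capture("top");S=r.capture("side")
print("handdrawn tri: cranknob",tri([(T,(288,268)),(S,(230,224))]),"lidknob top",tri([(T,(419,253)),(S,(251,309))]))
print("tin",plane(T,[(294,269)],.05),"head",plane(T,[(255,282)],.042), "lid plate",plane(T,[(411,256)],.031),plane(S,[(251,330)],.031))
print("insert corners",plane(T,[(302,180),(339,292),(238,325),(205,207)],.022))
print("corners/pour/cork/fish",plane(T,[(118,290),(406,169),(132,177)],.02))
for n,c,x,y,w,h in(("t",T,200,170,250,160),("s",S,180,170,150,190)):
    cv2.imwrite(f"pics/crop_{n}.png",cv2.resize(c["color"][y:y+h,x:x+w],None,fx=3,fy=3,interpolation=cv2.INTER_CUBIC))
E
```

```text
handdrawn tri: cranknob (array([0.4869, 0.0162, 0.0973]), [0.1, 0.1]) lidknob top (array([ 0.5078, -0.243 ,  0.0835]), [1.9, 1.9])
tin [[0.4887 0.0024 0.05  ]] head [[0.4667 0.0825 0.042 ]] lid plate [[ 0.5064 -0.2444  0.031 ]] [[ 0.5077 -0.2483  0.031 ]]
insert corners [[ 0.6851 -0.0275  0.022 ]
 [ 0.4398 -0.0894  0.022 ]
 [ 0.3833  0.1208  0.022 ]
 [ 0.6332  0.1864  0.022 ]]
corners/pour/cork/fish [[ 0.4641  0.3683  0.02  ]
 [ 0.7011 -0.2606  0.02  ]
 [ 0.7094  0.3481  0.02  ]]
```

View pics/crop_t.png

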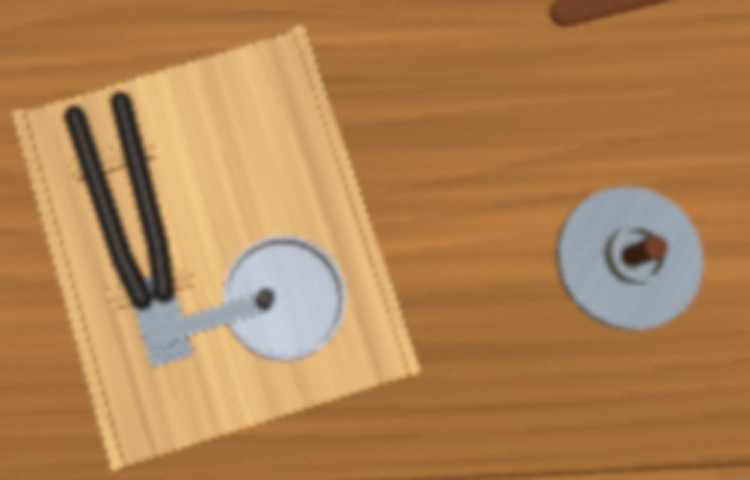

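The crop confirms the poses: tin centre at about (285,298) in the crop, crank knob (265,298), handles along the insert's +x, and the lids' hub near (635,253). I'll write a small planner and move above the crank knob.

```bash
cat >> h.py <<'E'
def go(r,x=None,y=None,z=None,yaw=None,per=.045):
    """print tool-frame shift (m) to a TCP target, then z turn (5deg units) to tool-y yaw (deg)"""
    s=r.state(); M=R.from_rotvec(s["orientation"]).as_matrix(); p=s["eef_pos"]
    t=np.array([p[i] if v is None else v for i,v in enumerate((x,y,z))]); d=M.T@(t-p)
    yw=np.degrees(np.arctan2(M[1,1],M[0,1])); n=int(np.ceil(np.linalg.norm(d)/per))
    print("clk",round(s["clock"],1),"p",p.round(4),"yaw",round(yw,1),"tilt",np.degrees(np.arccos(-M[2,2])).round(2),"shift",d.round(4),"rows",n,"each",(d/max(n,1)).round(4),
      "" if yaw is None else f"turn {(yw-yaw)/5:.2f}")
E
python3 -m handwheel '[[-0.0345,-0.0258,0,0,0,0],[-0.0345,-0.0258,0,0,0,0],[-0.0345,-0.0258,0,0,0,0],[-0.0345,-0.0258,0,0,0,0],[-0.0345,-0.0258,0,0,0,0],[-0.0345,-0.0258,0,0,0,0],[-0.0345,-0.0258,0,0,0,0],[-0.0345,-0.0258,0,0,0,0]]'
python3 -m handwheel '[[-0.0345,-0.0258,0,0,0,1.5],[0,0,0,0,0,1.5],[0,0,0,0,0,1.5],[0,0,0,0,0,1.5],[0,0,0,0,0,1.5],[0,0,0,0,0,1.5],[0,0,0,0,0,1.6],[0,0,0,0,0,0]]'
python3 - <<'E'
from cell import r
from h import *
go(r,.487,.0162,.2,16.1)
E
```

```text
clock: 1.0
eef_pos: [0.3721, 0.1976, 0.2056]
orientation: [0.57, 3.089, 0.0]
wrist_force: [2.0, 0.8, 0.0]
grip_width: 1.002
finger_force: 0.0
clock: 1.8
eef_pos: [0.3945, 0.1627, 0.2054]
orientation: [-1.89, -2.509, 0.0]
wrist_force: [0.8, 0.1, -0.2]
grip_width: 1.0
finger_force: 0.0
clk 1.8 p [0.3945 0.1627 0.2054] yaw 16.0 tilt 0.01 shift [-0.1664  0.0485  0.0054] rows 4 each [-0.0416  0.0121  0.0014] turn -0.01
```

```bash
python3 -m handwheel '[[-0.0416,0.0121,0,0,0,0],[-0.0416,0.0121,0,0,0,0],[0,0,0,0,0,0],[0,0,0,0,0,0]]' | head -2
python3 - <<'E'
from cell import r
from h import *
import pickle
c=r.capture("wrist"); cv2.imwrite("pics/w1.png",c["color"]); pickle.dump(c,open("w1.pkl","wb")); print({k:v for k,v in c.items() if k!="color"})
E
python3 -m handwheel '[[-0.0416,0.0121,0,0,0,0],[-0.0416,0.0121,0,0,0,0],[0,0,0,0,0,0],[0,0,0,0,0,0]]' | head -2
python3 - <<'E'
from cell import r
from h import *
import pickle
c=r.capture("wrist"); cv2.imwrite("pics/w2.png",c["color"]); pickle.dump(c,open("w2.pkl","wb"))
a=pickle.load(open("w1.pkl","rb"))
cv2.imwrite("pics/w12.png",cv2.resize(np.hstack([a["color"],c["color"]]),(800,300),interpolation=cv2.INTER_AREA)); print(c["origin"])
print(proj(a,[[.487,.0162,.096],[.489,.001,.05],[.4676,.0833,.06]]),proj(c,[[.487,.0162,.096],[.489,.001,.05],[.4676,.0833,.06]]))
E
```

```text
clock: 2.2
eef_pos: [0.4408, 0.0892, 0.2053]
{'fovy': 61.81778597774508, 'cx': 282.915200627384, 'cy': 206.22349932193626, 'distortion': array([-0.00431623,  0.        ,  0.        ,  0.        ,  0.        ]), 'origin': array([0.42067057, 0.1573632 , 0.38438037]), 'attitude': array([2.84084064, 0.40479752, 0.05550758])}
clock: 2.65
eef_pos: [0.4868, 0.0171, 0.2053]
[0.46663604 0.0851792  0.384461  ]
[[309.64040025 283.33382654]
 [303.9184137  275.22164861]
 [308.51643687 199.13460739]] [[283.29749121 195.80036437]
 [280.88983493 199.43096668]
 [283.40870797 110.06058194]]
```

View pics/w12.png

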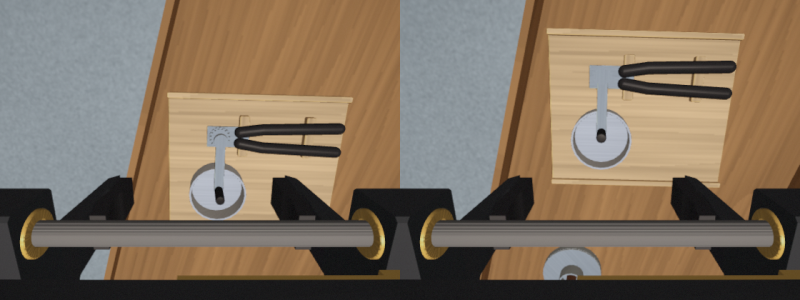

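The wrist views show, in full-size pixels, the crank knob at about (281,190), the tin (281,195) and the head (283,107) in the second picture; the knob is at (307,277) in the first.

```bash
cat > meas.py <<'E'
from h import *
import pickle
np.set_printoptions(precision=4,suppress=True)
a,c=[pickle.load(open(f"w{i}.pkl","rb")) for i in(1,2)]
res={}
for n,im,roi in(("a",a,(255,215,345,307)),("c",c,(230,80,330,240))):
    x0,y0,x1,y1=roi; hsv=cv2.cvtColor(im["color"],cv2.COLOR_BGR2HSV)
    g=np.zeros(hsv.shape[:2],np.uint8); sub=hsv[y0:y1,x0:x1]
    g[y0:y1,x0:x1]=((sub[...,0]>70)&(sub[...,0]<140)&(sub[...,1]<90)|(sub[...,1]<45))
    dk=np.zeros_like(g); dk[y0:y1,x0:x1]=(sub[...,2]<85)
    print(n,"grey",blobs(g,80),"dark",blobs(dk,15))
    # tin outer rim: open away the crank/head, hull, ellipse
    full=((g|dk)>0).astype(np.uint8); cy=(225 if n=="a" else 140); full[:cy]=0
    full=cv2.morphologyEx(full,cv2.MORPH_OPEN,cv2.getStructuringElement(cv2.MORPH_ELLIPSE,(25,25)))
    k=max(cv2.findContours(full,0,1)[0],key=cv2.contourArea); h=cv2.convexHull(k); e=cv2.fitEllipse(h); print("ellipse",e)
    w=plane(im,[e[0]],.05)[0]; print("tin@z50",w, "diam mm", 1000*np.linalg.norm(np.diff(plane(im,[(e[0][0]-max(e[1])/2,e[0][1]),(e[0][0]+max(e[1])/2,e[0][1])],.05),axis=0)))
    res[n]=e[0]
print("tin tri",tri([(a,res["a"]),(c,res["c"])]))
E
python3 meas.py
python3 - <<'E'
from h import *
import pickle
a,c=[pickle.load(open(f"w{i}.pkl","rb")) for i in(1,2)]
l=cv2.resize(a["color"][150:310,240:340],None,fx=3.7,fy=3.7,interpolation=cv2.INTER_CUBIC); m=cv2.resize(c["color"][80:240,230:330],None,fx=3.7,fy=3.7,interpolation=cv2.INTER_CUBIC)
cv2.imwrite("pics/z.png",np.hstack([l,m]))
E
```

```text
a grey [([265, 215, 80, 92, 5190], [304.0, 266.5])] dark [([301, 261, 13, 25, 255], [306.8, 273.5])]
ellipse ((303.81732177734375, 268.10888671875), (79.69921112060547, 82.0120849609375), 174.01873779296875)
tin@z50 [0.4865 0.0088 0.05  ] diam mm 85.47792498143585
c grey [([239, 90, 91, 148, 8196], [285.5, 169.2])] dark [([305, 89, 25, 40, 749], [317.9, 108.4]), ([275, 180, 13, 20, 198], [281.3, 189.4])]
ellipse ((281.2718505859375, 194.60421752929688), (84.25515747070312, 85.50314331054688), 8.236632347106934)
tin@z50 [0.488  0.0058 0.05  ] diam mm 83.9147575514196
tin tri (array([0.489 , 0.0027, 0.0366]), [0.2, 0.2])
```

View pics/z.png

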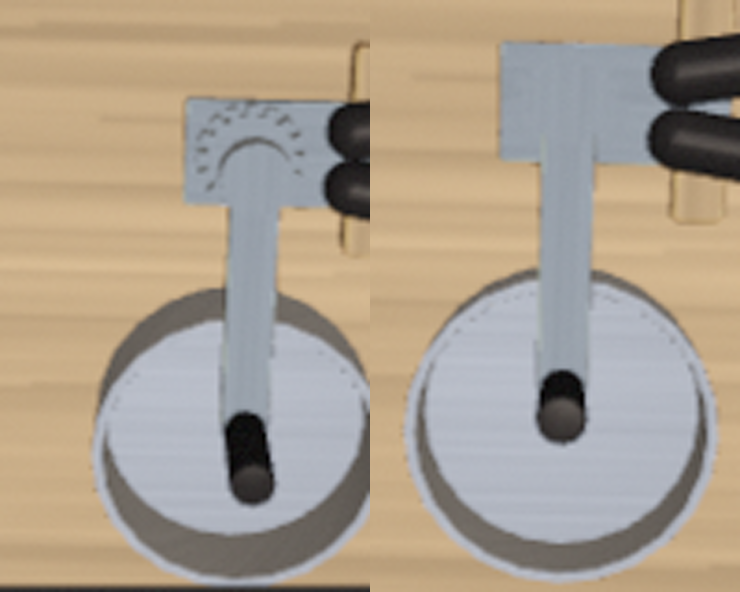

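The crops show the knob top at (251,484) left and (561,420) right, the right rim spanning x 407–716 and y 283–580, and the pivot boss near (253,160) on the left. The dark band at the tin's top is its outer wall, so the first ellipse fit is biased; I'm using the rim extents instead.

Run:
```python
from h import *
import pickle
np.set_printoptions(precision=4,suppress=True)
a,c=[pickle.load(open(f"w{i}.pkl","rb")) for i in(1,2)]
A=lambda u,v:(u/3.7+240,v/3.7+150); C=lambda u,v:((u-370)/3.7+230,v/3.7+80)
print("knob",tri([(a,A(251,484)),(c,C(561,420))]),plane(c,[C(561,420)],.096),plane(a,[A(251,484)],.096))
print("tin c: L,R,bot",plane(c,[C(407,431),C(716,431),C(561,580),C(561,283)],.05))
print("tin a bottom,left",plane(a,[A(240,580),A(95,450)],.05), "tri bottom",tri([(a,A(240,580)),(c,C(561,580))]))
print("pivot",plane(a,[A(253,160)],.063), "head corners a",plane(a,[A(184,98),A(184,204)],.042),plane(c,[C(500,42),C(500,161)],.042))
```

```text
knob (array([0.4852, 0.0172, 0.0939]), [0.1, 0.1]) [[0.4851 0.0177 0.096 ]] [[0.4847 0.0182 0.096 ]]
tin c: L,R,bot [[ 0.4496 -0.0074  0.05  ]
 [ 0.5284  0.0156  0.05  ]
 [ 0.5006 -0.0364  0.05  ]
 [ 0.4779  0.0418  0.05  ]]
tin a bottom,left [[ 0.501  -0.0344  0.05  ]
 [ 0.4494 -0.0062  0.05  ]] tri bottom (array([ 0.5017, -0.0379,  0.0447]), [0.7, 0.7])
pivot [[0.4653 0.0894 0.063 ]] head corners a [[0.4454 0.0961 0.042 ]
 [0.4538 0.0679 0.042 ]] [[0.4467 0.0946 0.042 ]
 [0.4544 0.0665 0.042 ]]
```

```bash
python3 -m handwheel '[[0,0,0.045,0,0,0],[0,0,0.045,0,0,0],[0,0,0.045,0,0,0],[0,0,0.002,0,0,0],[0,0,0,0,0,0]]'
python3 -m handwheel '[[0,0,0,0,0,0],[0,0,0,0,0,0],[0,0,0,0,0,0],[0,0,0,0,0,0],[0,0,0,0,0,0],[0,0,0,0,0,0],[0,0,0,0,0,0],[0,0,0,0,0,0]]' 0 6
```

```text
clock: 3.2
eef_pos: [0.4871, 0.0172, 0.0696]
orientation: [-1.886, -2.512, -0.0]
wrist_force: [0.3, -1.0, 1.0]
grip_width: 0.998
finger_force: 0.0
clock: 4.0
eef_pos: [0.4872, 0.0163, 0.0685]
orientation: [-1.888, -2.511, 0.0]
wrist_force: [-0.0, 0.5, -0.9]
grip_width: 0.301
finger_force: 0.0
```

```bash
python3 -m handwheel '[[0,0,0,0,0,0],[0,0,0,0,0,0],[0,0,0,0,0,0],[0,0,0,0,0,0]]'
python3 -m handwheel '[[0,0,0,0,0,0],[0,0,0,0,0,0],[0,0,0,0,0,0]]'
```

```text
clock: 4.4
eef_pos: [0.4872, 0.0163, 0.0685]
orientation: [-1.889, -2.511, -0.0]
wrist_force: [0.5, -0.4, -0.1]
grip_width: 0.005
finger_force: 0.0
clock: 4.7
eef_pos: [0.4872, 0.0163, 0.0685]
orientation: [-1.888, -2.511, 0.0]
wrist_force: [0.8, 0.1, 0.6]
grip_width: 0.007
finger_force: 0.0
```

The fingers shut on nothing, so I'll look.

Run:
```python
from cell import r
from h import *
w=r.capture("wrist"); t=r.capture("top"); s=r.capture("side")
p=[[.4872,.0163,.0685],[.486,.017,.096]]
print(proj(w,p),proj(s,p),proj(t,p))
k=lambda c,x,y:cv2.resize(c["color"][y:y+100,x:x+100],(390,390),interpolation=cv2.INTER_CUBIC)
cv2.imwrite("pics/m.png",np.hstack([k(s,180,180),k(t,240,220)]))
```

```text
[[283.56478436 242.6199913 ]
 [281.65794719 262.32157655]] [[230.71211924 233.80809335]
 [229.56558883 224.30627494]] [[287.46549063 269.2016345 ]
 [287.58630483 268.53204394]]
```

View pics/m.png

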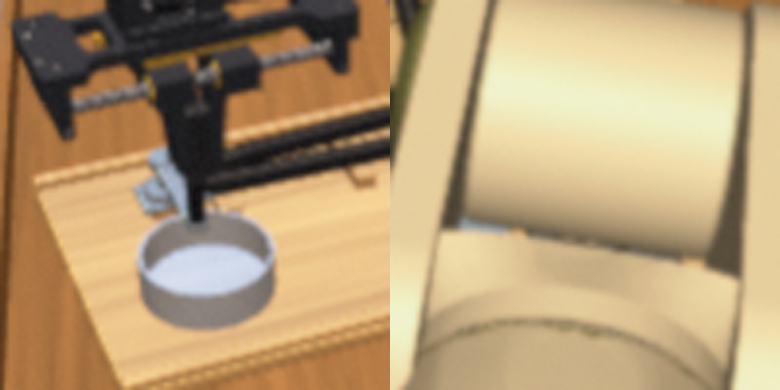

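The side view shows the closed fingertips at (197,215) in the crop, with the bar running behind them and no knob visible. I'll rise and re-measure the knob numerically from where the earlier picture was taken.

```bash
python3 -m handwheel '[[0,0,-0.046,0,0,0],[0,0,-0.046,0,0,0],[0,0,-0.045,0,0,0],[0,0,0,0,0,0],[0,0,0,0,0,0]]' 0.088 | head -2
python3 - <<'E'
from cell import r
from h import *
import pickle
w=r.capture("wrist"); c=pickle.load(open("w2.pkl","rb")); pickle.dump(w,open("w3.pkl","wb"))
for im in(c,w):
    sub=cv2.cvtColor(im["color"],cv2.COLOR_BGR2HSV)[60:250,200:400]
    print([(b[0][0]+200,b[0][1]+60,b[0][2:],b[1][0]+200,b[1][1]+60) for b in blobs(sub[...,2]<85,15)], im["origin"])
S=r.capture("side"); sub=S["color"][200:270,200:300].max(2); print([(b[0],b[1]) for b in blobs(sub<70,5)])
cv2.imwrite("pics/n.png",np.hstack([cv2.resize(w["color"][60:260,190:390],(390,390)),cv2.resize(S["color"][180:280,180:280],(390,390),interpolation=cv2.INTER_CUBIC)]))
E
```

```text
clock: 5.35
eef_pos: [0.4872, 0.0163, 0.2056]
[(305, 86, [95, 49, 2932], 352.9, 109.0), (275, 180, [13, 20, 198], 281.3, 189.4), (382, 246, [18, 4, 21], 391.7, 248.7)] [0.46663604 0.0851792  0.384461  ]
[(305, 85, [95, 49, 2783], 352.6, 107.8), (275, 179, [13, 19, 180], 280.7, 188.2), (211, 246, [29, 4, 44], 223.1, 248.5), (327, 246, [29, 4, 46], 343.2, 248.4)] [0.46686502 0.08455697 0.38467321]
[([28, 8, 59, 29, 505], [54.0, 20.1])]
```

View pics/n.png

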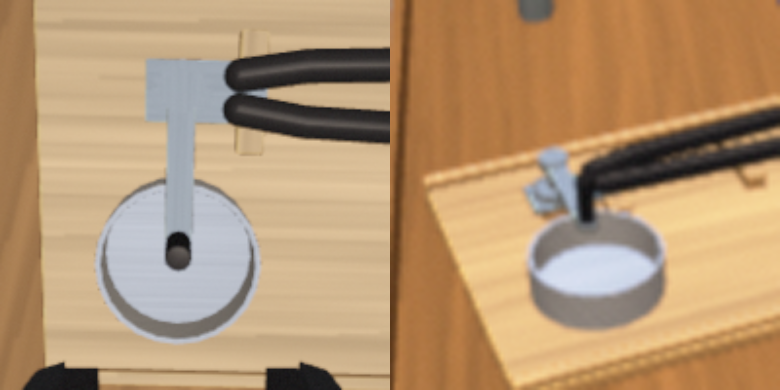

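The knob is unmoved: its base is at about side px (230,236) and its top at (230,222). So the earlier narrow dark piece was the knob, with the fingers behind or above it. I'll check where the shut fingertips really are against the reported TCP.

```bash
python3 -m handwheel '[[0,0,0,0,0,0],[0,0,0,0,0,0],[0,0,0,0,0,0],[0,0,0,0,0,0],[0,0,0,0,0,0],[0,0,0,0,0,0],[0,0,0,0,0,0],[0,0,0,0,0,0]]' 0 >/dev/null
python3 -m handwheel '[[0,0,0,0,0,0],[0,0,0,0,0,0],[0,0,0,0,0,0],[0,0,0,0,0,0]]' | tail -2
python3 - <<'E'
from cell import r
from h import *
import pickle
w=r.capture("wrist"); S=r.capture("side"); pickle.dump((w,S),open("ws.pkl","wb"))
s=r.state();p=s["eef_pos"]; M=R.from_rotvec(s["orientation"]).as_matrix()
P=[p,p-M[:,2]*.0187]
print(p,proj(w,P),proj(S,P))
a=w["color"].copy();b=S["color"].copy()
u,v=proj(S,P)[0].astype(int)
A=cv2.resize(a[180:320,210:350],(390,390)); B=cv2.resize(b[v-60:v+40,u-50:u+50],(390,390),interpolation=cv2.INTER_CUBIC)
for q in proj(w,P): cv2.drawMarker(A,tuple(int(t) for t in (q-[210,180])*390/140),(0,0,255),0,12)
for q in proj(S,P): cv2.drawMarker(B,tuple(int(t) for t in (q-[u-50,v-60])*3.9),(0,0,255),0,12)
cv2.imwrite("pics/t.png",np.hstack([A,B])); print("off",u-50,v-60)
E
```

```text
grip_width: 0.002
finger_force: 0.0
[0.48719172 0.0163179  0.20552078] [[283.55775559 242.59971759]
 [283.6407799  256.61326838]] [[227.46802357 184.01653147]
 [226.98979667 176.57754246]]
off 177 124
```

View pics/t.png

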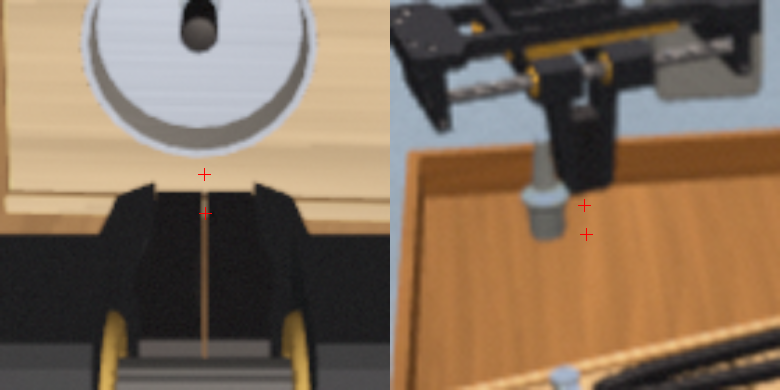

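The shut fingertip is at (205,190) left and (586,190) right, visibly short of the drawn TCP. I'll triangulate it.

Run:
```python
from h import *
import pickle
w,S=pickle.load(open("ws.pkl","rb"))
for dv in(-1.5,0,1.5):
  print(tri([(w,(283.6,248.2+dv*.36)),(S,(227.3,172.7+dv))]))
# lateral widths: depth from side camera
print(proj(S,[[.4872,.0163,.2055+d] for d in(0,.01,.02,.03,.04)]),proj(w,[[.4872,.0163,.2055+d] for d in(0,.01,.02,.03)]))
```

```text
(array([0.48682744, 0.0242699 , 0.23278833]), [2.0, 2.0])
(array([0.48691346, 0.02286465, 0.22990288]), [1.6, 1.6])
(array([0.48700049, 0.02144988, 0.22701977]), [1.3, 1.3])
[[227.47278664 184.02855525]
 [227.21819141 180.07129737]
 [226.960964   176.06630298]
 [226.70107221 172.01281497]
 [226.43848366 167.91006347]] [[283.56310439 242.61893487]
 [283.60563448 249.76826481]
 [283.65290725 257.71514696]
 [283.70576211 266.60079694]]
```

The tips are really about 25–35 mm short of the reported TCP along the tool axis, so I was above the knob. I'll descend that much lower, open, and grip again.

```bash
python3 -m handwheel '[[0,0,0.02,0,0,0],[0,0,0.02,0,0,0],[0,0,0.02,0,0,0],[0,0,0,0,0,0],[0,0,0,0,0,0],[0,0,0,0,0,0],[0,0,0,0,0,0],[0,0,0,0,0,0]]' 0.06 |grep -E "eef|width|force"
python3 -m handwheel '[[0,0,0.03,0,0,0],[0,0,0.03,0,0,0],[0,0,0.02,0,0,0],[0,0,0.01,0,0,0],[0,0,0.005,0,0,0],[0,0,0.004,0,0,0],[0,0,0,0,0,0]]' 0.06 |grep -E "eef|width|force"
python3 -m handwheel '[[0,0,0,0,0,0],[0,0,0,0,0,0],[0,0,0,0,0,0],[0,0,0,0,0,0],[0,0,0,0,0,0],[0,0,0,0,0,0],[0,0,0,0,0,0],[0,0,0,0,0,0]]' 0 6|grep -E "eef|width|force"
```

```text
eef_pos: [0.4875, 0.0163, 0.1461]
wrist_force: [-1.2, -0.8, 0.4]
grip_width: 0.676
finger_force: 0.0
eef_pos: [0.4875, 0.0162, 0.0469]
wrist_force: [-0.6, -1.2, 0.3]
grip_width: 0.681
finger_force: 0.0
eef_pos: [0.4872, 0.0163, 0.0465]
wrist_force: [-0.4, 0.1, 0.2]
grip_width: 0.129
finger_force: 6.0
```

Gripped at 11.4 mm. Now I'll swing along the arc.

```bash
python3 -m handwheel '[[0.0006,0.009,0,0,0,-1.477],[0.0006,0.009,0,0,0,-1.477],[0.0006,0.009,0,0,0,-1.477],[0.0006,0.009,0,0,0,-1.477],[0.0006,0.009,0,0,0,-1.477],[0.0006,0.009,0,0,0,-1.477]]'|grep -E "eef|width|force"
python3 -m handwheel '[[0.0006,0.009,0,0,0,-1.477],[0.0006,0.009,0,0,0,-1.477],[0.0006,0.009,0,0,0,-1.477],[0.0006,0.009,0,0,0,-1.477],[0.0006,0.009,0,0,0,-1.477],[0.0006,0.009,0,0,0,-1.477],[0,0,0,0,0,0],[0,0,0,0,0,0]]'|grep -E "eef|width|force"
python3 - <<'E'
from cell import r
from h import *
go(r,.5353,.1027)
E
```

```text
eef_pos: [0.5291, 0.0491, 0.0465]
wrist_force: [-0.1, -0.6, 0.3]
grip_width: 0.134
finger_force: 6.0
eef_pos: [0.5361, 0.1015, 0.0467]
wrist_force: [5.3, 1.4, -0.9]
grip_width: 0.134
finger_force: 6.0
clk 10.4 p [0.5361 0.1015 0.0467] yaw 104.5 tilt 0.11 shift [ 0.0004  0.0013 -0.    ] rows 1 each [ 0.0004  0.0013 -0.    ]
```

```bash
python3 -m handwheel '[[0,0,0,0,0,0],[0,0,0,0,0,0],[0,0,0,0,0,0],[0,0,0,0,0,0],[0,0,0,0,0,0],[0,0,0,0,0,0]]' 0.07 |grep -E "eef|width|force"
python3 -m handwheel '[[0,0,-0.045,0,0,0],[0,0,-0.045,0,0,0],[0,0,-0.045,0,0,0],[0,0,-0.045,0,0,0],[0,0,0,0,0,0]]' 0.088 |grep -E "eef|width|force"
python3 - <<'E'
from cell import r
from h import *
go(r,.507,-.2435,.2265,90)
E
```

```text
eef_pos: [0.5353, 0.1014, 0.0465]
wrist_force: [0.1, -0.1, -0.7]
grip_width: 0.656
finger_force: 0.0
eef_pos: [0.5374, 0.1015, 0.2326]
wrist_force: [-0.6, 0.8, -0.6]
grip_width: 0.999
finger_force: 0.0
clk 11.6 p [0.5374 0.1015 0.2326] yaw 104.7 tilt 0.62 shift [ 0.1171 -0.3259  0.0058] rows 8 each [ 0.0146 -0.0407  0.0007] turn 2.94
```

```bash
python3 -m handwheel '[[0.0146,-0.0407,0,0,0,0],[0.0146,-0.0407,0,0,0,0],[0.0146,-0.0407,0,0,0,0],[0.0146,-0.0407,0,0,0,0],[0.0146,-0.0407,0,0,0,0],[0.0146,-0.0407,0,0,0,0],[0.0146,-0.0407,0,0,0,0],[0,0,0,0,0,0]]' |grep -E "eef"
python3 - <<'E'
from cell import r
from h import *
import pickle
T=r.capture("top");S=r.capture("side");W=r.capture("wrist"); pickle.dump((T,S,W),open("lid.pkl","wb"))
h=cv2.cvtColor(T["color"],cv2.COLOR_BGR2HSV)
go(r,.507,-.2435,.2265,104.5)
print(proj(T,[[.507,-.2435,.083]]),proj(S,[[.507,-.2435,.083]]),proj(W,[[.507,-.2435,.083],[.507,-.2435,.031]]))
k=lambda c,x,y,n:cv2.resize(c["color"][y:y+n,x:x+n],(390,390),interpolation=cv2.INTER_CUBIC)
u,v=proj(W,[[.507,-.2435,.05]])[0].astype(int)-80; print(u,v)
cv2.imwrite("pics/l.png",np.hstack([k(T,205,190,100),k(W,max(u,0),max(v,0),160)]))
E
```

```text
eef_pos: [0.5079, -0.2042, 0.2253]
clk 12.5 p [ 0.5088 -0.1994  0.226 ] yaw 104.7 tilt 0.06 shift [ 0.0129 -0.0422 -0.0005] rows 1 each [ 0.0129 -0.0422 -0.0005] turn 0.04
[[419.0893284 252.4648146]] [[249.63828394 309.63240443]] [[236.47748857 172.02470779]
 [242.60764948 163.41658244]]
160 86
```

View pics/l.png

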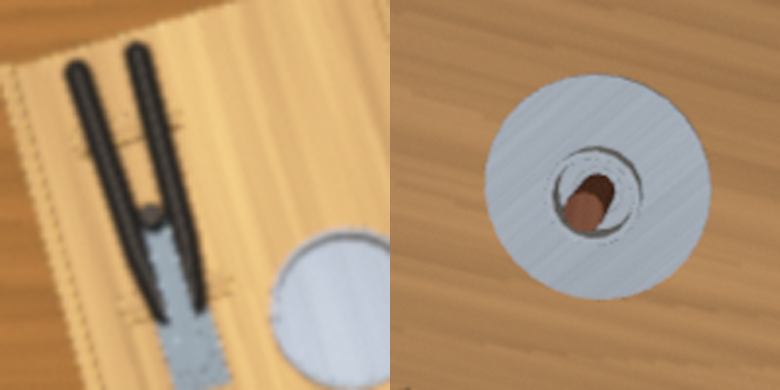

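The crank now lies centrally between the handles, with its knob at (152,218) in the left crop. On the right, the lids' plate is centred at (598,187) and the knob top at (585,213). I'll measure the lids by masks from two wrist poses.

```bash
python3 -m handwheel '[[0.0129,-0.0422,0,0,0,0],[0,0,0,0,0,0],[0,0,0,0,0,0],[0,0,0,0,0,0]]' |grep -E "eef"
cat > lid.py <<'E'
from h import *
def lid(W,x0,y0,n=170):
    """plate ellipse centre and walnut knob-top centre (px)"""
    s=W["color"][y0:y0+n,x0:x0+n]; h=cv2.cvtColor(s,cv2.COLOR_BGR2HSV)
    g=((h[...,0]>80)&(h[...,0]<140)&(h[...,2]>110)).astype(np.uint8)
    k=max(cv2.findContours(g,0,1)[0],key=cv2.contourArea); e=cv2.fitEllipse(cv2.convexHull(k))
    f=np.zeros_like(g); cv2.drawContours(f,[k],-1,1,-1)
    b=((h[...,0]<15)&(h[...,1]>90)&(h[...,2]>85)&(h[...,2]<170)&(f>0)).astype(np.uint8)
    b=cv2.morphologyEx(b,cv2.MORPH_OPEN,np.ones((5,5)))
    q=max(cv2.findContours(b,0,1)[0],key=cv2.contourArea); t=cv2.fitEllipse(q)
    o=np.array([x0,y0]); return o+e[0],e[1],o+t[0],t[1]
E
python3 - <<'E'
from cell import r
from lid import *
import pickle
np.set_printoptions(precision=4,suppress=True)
T,S,A=pickle.load(open("lid.pkl","rb")); B=r.capture("wrist"); pickle.dump(B,open("lid2.pkl","wb"))
u,v=proj(B,[[.507,-.2435,.05]])[0].astype(int)-85; print(u,v)
a=lid(A,160,80); b=lid(B,max(u,0),max(v,0)); print(a,b)
for i,z in((0,.031),(2,.083)): print("tri",tri([(A,a[i]),(B,b[i])]),plane(A,[a[i]],z),plane(B,[b[i]],z))
t=lid(T,360,210,100); s=lid(S,210,290,80); print(t,s)
print("top",plane(T,[t[0]],.031),"side",plane(S,[s[0]],.031))
go(r,.507,-.2435,.2265,104.5)
E
```

```text
eef_pos: [0.5074, -0.2426, 0.2266]
195 92
(array([244.885 , 162.1507]), (90.1484603881836, 92.63048553466797), array([239.0952, 172.4349]), (14.598617553710938, 15.60204029083252)) (array([282.8534, 172.7619]), (89.91726684570312, 90.28376770019531), array([282.9407, 184.4718]), (14.420404434204102, 15.30153751373291))
tri (array([ 0.5054, -0.2416,  0.0291]), [0.0, 0.0]) [[ 0.5051 -0.2414  0.031 ]] [[ 0.5051 -0.2417  0.031 ]]
tri (array([ 0.5069, -0.2411,  0.0822]), [0.1, 0.1]) [[ 0.5068 -0.2411  0.083 ]] [[ 0.5066 -0.2412  0.083 ]]Traceback (most recent call last):
  File "<stdin>", line 9, in <module>
  File "lid.py", line 10, in lid
    q=max(cv2.findContours(b,0,1)[0],key=cv2.contourArea); t=cv2.fitEllipse(q)
ValueError: max() iterable argument is empty
```

```bash
python3 -m handwheel '[[0.0006,0.0013,0.04,0,0,0],[0,0,0.04,0,0,0],[0,0,0.03,0,0,0],[0,0,0.03,0,0,0],[0,0,0.02,0,0,0],[0,0,0,0,0,0]]' 0.05 |grep -E "eef|width|force"
python3 -m handwheel '[[0,0,0.01,0,0,0],[0,0,0.01,0,0,0],[0,0,0.01,0,0,0],[0,0,0.005,0,0,0],[0,0,0.0036,0,0,0],[0,0,0,0,0,0]]' |grep -E "eef|width|force"
python3 -m handwheel '[[0,0,0,0,0,0],[0,0,0,0,0,0],[0,0,0,0,0,0],[0,0,0,0,0,0],[0,0,0,0,0,0],[0,0,0,0,0,0],[0,0,0,0,0,0]]' 0 30 |grep -E "eef|width|force"
```

```text
eef_pos: [0.5052, -0.2412, 0.0644]
wrist_force: [0.4, -0.0, 0.9]
grip_width: 0.569
finger_force: 0.0
eef_pos: [0.5061, -0.243, 0.0276]
wrist_force: [0.1, -0.1, -0.5]
grip_width: 0.568
finger_force: 0.0
eef_pos: [0.5062, -0.2429, 0.028]
wrist_force: [-1.5, 0.6, 2.3]
grip_width: 0.171
finger_force: 30.0
```

Gripped at 15 mm with 30 N. Lift and check.

```bash
python3 -m handwheel '[[0,0,-0.005,0,0,0],[0,0,-0.01,0,0,0],[0,0,-0.015,0,0,0],[0,0,-0.02,0,0,0],[0,0,-0.02,0,0,0],[0,0,-0.015,0,0,0],[0,0,-0.01,0,0,0],[0,0,0,0,0,0]]' |grep -E "eef|width|force"
python3 - <<'E'
from cell import r
from h import *
import pickle
W=r.capture("wrist"); S=r.capture("side"); pickle.dump((W,S),open("held.pkl","wb"))
s=r.state()["eef_pos"]
hsv=cv2.cvtColor(S["color"],cv2.COLOR_BGR2HSV)
u,v=proj(S,[s])[0].astype(int)
k=lambda c,x,y,n:cv2.resize(c["color"][y:y+n,x:x+n],(390,390),interpolation=cv2.INTER_CUBIC)
print(u-50,v-50); cv2.imwrite("pics/held.png",np.hstack([k(S,u-50,v-50,100),cv2.resize(W["color"],(400,390))]))
go(r,.489,.0025,s[2],104.6)
E
```

```text
eef_pos: [0.5067, -0.2434, 0.1244]
wrist_force: [0.1, 1.0, -3.0]
grip_width: 0.169
finger_force: 30.0
198 244
clk 15.8 p [ 0.506  -0.2429  0.1225] yaw 104.7 tilt 0.04 shift [-4.590e-02  2.416e-01  1.000e-04] rows 6 each [-0.0077  0.0403  0.    ] turn 0.02
```

View pics/held.png

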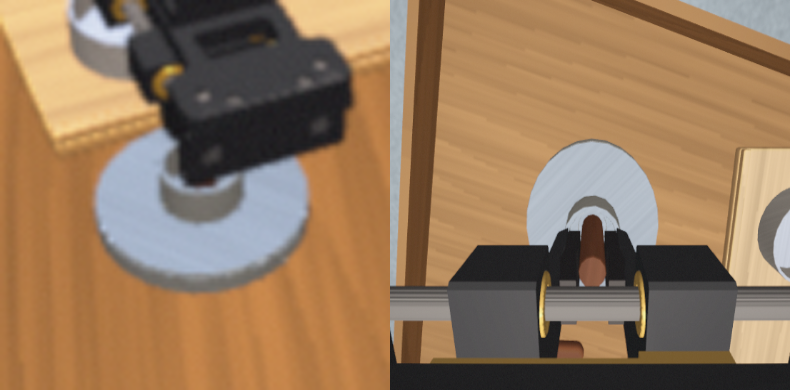

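The side crop shows the lids hanging level with the neck at (200,180), and the wrist view shows the knob between the pads. That was my tenth view, so everything from here is numeric. I'll move part way and refine the tin's centre from several cameras by fitting the far rim edge.

```bash
python3 -m handwheel '[[-0.0077,0.03,0,0,0,0],[-0.0077,0.03,0,0,0,0],[-0.0077,0.03,0,0,0,0],[0,0,0,0,0,0],[0,0,0,0,0,0],[0,0,0,0,0,0]]' |grep -E "eef|force"
cat > tin.py <<'E'
from h import *
from scipy.optimize import least_squares
def tin(c,g=(.489,.0025),z=.05,rad=.042,pad=.02,arc=0.0):
    """fit fixed-radius circle at height z to the far half of the grey silhouette"""
    yy,xx=np.mgrid[0:420,0:560]; P=plane(c,np.c_[xx.ravel(),yy.ravel()],z)[:,:2].reshape(420,560,2)
    near=np.linalg.norm(P-g,axis=2)<rad+pad
    h=cv2.cvtColor(c["color"],cv2.COLOR_BGR2HSV)
    m=(near&((h[...,1]<70)|((h[...,0]>80)&(h[...,0]<140)))).astype(np.uint8)
    m=cv2.morphologyEx(m,cv2.MORPH_OPEN,np.ones((3,3)))
    k=max(cv2.findContours(m,0,1)[0],key=cv2.contourArea).reshape(-1,2)
    Q=plane(c,k,z)[:,:2]; v=np.array(g)-np.array(c["origin"])[:2]; v/=np.linalg.norm(v)
    x=np.array(g)
    for _ in range(5):
        d=Q-x; n=np.linalg.norm(d,axis=1); far=((d@v)/n>arc)&(abs(n-rad)<.012)
        s=least_squares(lambda p:np.linalg.norm(Q[far]-p,axis=1)-rad,x,loss="soft_l1",f_scale=.001); x=s.x
    return x.round(4),int(far.sum()),round(float(np.std(s.fun))*1000,2)
E
python3 - <<'E'
from cell import r
from tin import *
import pickle
W=r.capture("wrist");T=r.capture("top"); pickle.dump((W,T),open("t3.pkl","wb"))
a,c=[pickle.load(open(f"w{i}.pkl","rb")) for i in(1,2)]; T0,S0,_=pickle.load(open("lid.pkl","rb")); w3=pickle.load(open("w3.pkl","rb"))
for n,i in(("w now",W),("w1",a),("w2",c),("w3",w3),("top",T0),("topnow",T),("side",S0)):
    try: print(n,tin(i),tin(i,arc=.3))
    except Exception as e: print(n,e)
print(proj(W,[[.489,.0025,.05]]))
go(r,.489,.0025,.1225,104.6)
E
```

```text
eef_pos: [0.5056, -0.1508, 0.1225]
wrist_force: [-0.0, -0.7, -2.4]
finger_force: 30.0
w now (array([0.4887, 0.0027]), 150, 2.19) (array([0.4887, 0.0027]), 137, 2.28)
w1 (array([0.4889, 0.002 ]), 131, 3.56) (array([0.4888, 0.0016]), 112, 4.0)
w2 (array([0.4886, 0.0036]), 117, 0.33) (array([0.4886, 0.0036]), 93, 0.31)
w3 (array([0.4886, 0.0036]), 117, 0.31) (array([0.4886, 0.0036]), 93, 0.31)
top (array([0.4894, 0.0019]), 59, 0.66) (array([0.4894, 0.0019]), 48, 0.62)
topnow (array([0.4893, 0.0019]), 59, 0.68) (array([0.4893, 0.0018]), 48, 0.65)
side (array([ 4.891e-01, -1.000e-04]), 41, 1.19) (array([ 4.89e-01, -1.00e-04]), 34, 1.25)
[[480.63271893 234.15137799]]
clk 16.4 p [ 0.5056 -0.1509  0.1226] yaw 104.7 tilt 0.02 shift [-2.280e-02  1.526e-01  1.000e-04] rows 4 each [-0.0057  0.0382  0.    ] turn 0.01
```

Run:
```python
from cell import r
from tin import *
import pickle
W,T=pickle.load(open("t3.pkl","rb")); S=r.capture("side")
for z in(.1226,.1256,.129):
  for n,i in(("w",W),("top",T),("side",S)):
    try: print(z,n,tin(i,(.5056,-.1509),z,.05,.012),tin(i,(.5056,-.1509),z,.05,.012,.4))
    except Exception as e: print(n,e)
```

```text
0.1226 w (array([ 0.5174, -0.1471]), 385, 5.31) (array([ 0.5172, -0.1474]), 280, 4.33)
0.1226 top (array([ 0.5238, -0.1815]), 0, nan) (array([ 0.5056, -0.1509]), 0, nan)
0.1226 side (array([ 0.5042, -0.1395]), 61, 1.69) (array([ 0.5041, -0.1396]), 48, 1.62)
0.1256 w (array([ 0.5177, -0.1483]), 382, 5.27) (array([ 0.5174, -0.1476]), 277, 4.21)
0.1256 top (array([ 0.5273, -0.1838]), 0, nan) (array([ 0.5056, -0.1509]), 0, nan)
0.1256 side (array([ 0.5032, -0.1396]), 63, 1.96) (array([ 0.5039, -0.1396]), 49, 1.96)
0.129 w (array([ 0.5179, -0.149 ]), 387, 5.39) (array([ 0.5174, -0.1475]), 278, 4.07)
0.129 top (array([ 0.5262, -0.1831]), 0, nan) (array([ 0.5056, -0.1509]), 0, nan)
0.129 side (array([ 0.5031, -0.1394]), 63, 2.45) (array([ 0.505 , -0.1393]), 50, 2.37)
  ret = _var(a, axis=axis, dtype=dtype, out=out, ddof=ddof,
  arrmean = um.true_divide(arrmean, div, out=arrmean,
  ret = ret.dtype.type(ret / rcount)
```

```bash
sed -i 's/m=(near&(/m=(near\&(h[...,2]>95)\&(/' tin.py
python3 - <<'E'
from tin import *
import pickle
W,T=pickle.load(open("t3.pkl","rb")); H,S=pickle.load(open("held.pkl","rb"))
for a in(.3,.6,.8): print(a,[tin(W,(.5056,-.1509),z,.05,.025,a) for z in(.1226,.1256)],tin(H,(.506,-.2429),.1256,.05,.025,a))
E
```

```text
0.3 [(array([ 0.4879, -0.1529]), 145, 5.34), (array([ 0.4859, -0.1529]), 150, 5.15)] (array([ 0.4888, -0.2474]), 145, 5.12)
0.6 [(array([ 0.5056, -0.1509]), 0, nan), (array([ 0.5056, -0.1509]), 0, nan)] (array([ 0.506 , -0.2429]), 0, nan)
0.8 [(array([ 0.5056, -0.1509]), 0, nan), (array([ 0.5056, -0.1509]), 0, nan)] (array([ 0.506 , -0.2429]), 0, nan)
  ret = _var(a, axis=axis, dtype=dtype, out=out, ddof=ddof,
  arrmean = um.true_divide(arrmean, div, out=arrmean,
  ret = ret.dtype.type(ret / rcount)
```

Run:
```python
from h import *
import pickle
np.set_printoptions(precision=4,suppress=True)
H,S=pickle.load(open("held.pkl","rb"))
h=cv2.cvtColor(H["color"],cv2.COLOR_BGR2HSV); g=((h[...,0]>80)&(h[...,0]<140)&(h[...,2]>110)).astype(np.uint8); g[:100]=0;g[275:]=0;g[:,:170]=0;g[:,395:]=0
k=max(cv2.findContours(g,0,1)[0],key=cv2.contourArea).reshape(-1,2); print(cv2.boundingRect(k))
k=k[k[:,1]<225]; hu=cv2.convexHull(k).reshape(-1,2)
t=np.array([-.967,-.2538]) # tool x (towards camera)
from scipy.optimize import least_squares
for z in(.105,.115,.1256,.136):
    Q=plane(H,hu,z)[:,:2]; Q=Q[np.linalg.norm(Q-[.506,-.2429],axis=1)<.09]
    s=least_squares(lambda p:np.linalg.norm(Q-p[:2],axis=1)-p[2],[.506,-.243,.05],loss="soft_l1",f_scale=.001); print(z,s.x,np.std(s.fun)*1000,len(Q))
print(H["origin"])
```

```text
(192, 152, 183, 120)
0.105 [ 0.5153 -0.2396  0.0551] 0.10910532458025571 29
0.115 [ 0.5114 -0.2406  0.0523] 0.10360450924281367 29
0.1256 [ 0.5073 -0.2417  0.0494] 0.0977736509654947 29
0.136 [ 0.5032 -0.2428  0.0465] 0.0920528141580691 29
[ 0.438  -0.2596  0.3033]
```

```bash
python3 -m handwheel '[[-0.0055,0.0379,0,0,0,0],[-0.0055,0.0379,0,0,0,0],[-0.0055,0.0379,0,0,0,0],[-0.0056,0.038,0,0,0,0],[0,0,0.02,0,0,0],[0,0,0.02,0,0,0],[0,0,0.01,0,0,0],[0,0,0,0,0,0]]' |grep -E "eef|force"
python3 - <<'E'
from cell import r
from h import *
go(r,.4885,.0015,.0725,104.6)
E
```

```text
eef_pos: [0.488, 0.0019, 0.0719]
wrist_force: [0.4, -0.1, -2.7]
finger_force: 30.0
clk 17.3 p [0.488  0.0019 0.0719] yaw 104.7 tilt 0.13 shift [-0.0004 -0.0006 -0.0006] rows 1 each [-0.0004 -0.0006 -0.0006] turn 0.02
```

```bash
python3 -m handwheel '[[-0.0003,-0.0004,0.003,0,0,0],[0,0,0.002,0,0,0],[0,0,0.002,0,0,0],[0,0,0.002,0,0,0],[0,0,0,0,0,0]]' |grep -E "eef|force"
python3 -m handwheel '[[0,0,0.001,0,0,0],[0,0,0.001,0,0,0],[0,0,0.001,0,0,0],[0,0,0.001,0,0,0],[0,0,0.001,0,0,0],[0,0,0,0,0,0]]' |grep -E "eef|force"
```

```text
eef_pos: [0.4888, 0.0019, 0.0638]
wrist_force: [-0.5, 0.0, -2.5]
finger_force: 30.0
eef_pos: [0.4888, 0.0019, 0.0588]
wrist_force: [-0.0, -0.0, -1.7]
finger_force: 30.0
```

```bash
python3 -m handwheel '[[0,0,0.001,0,0,0],[0,0,0.001,0,0,0],[0,0,0.001,0,0,0],[0,0,0,0,0,0],[0,0,0,0,0,0]]' |grep -E "eef|force"
python3 -m handwheel '[[0,0,0.0007,0,0,0],[0,0,0,0,0,0],[0,0,0,0,0,0]]' |grep -E "eef|wrist"
python3 -m handwheel '[[0,0,0.0007,0,0,0],[0,0,0,0,0,0],[0,0,0,0,0,0]]' |grep -E "eef|wrist"
python3 -m handwheel '[[0,0,0.0007,0,0,0],[0,0,0,0,0,0],[0,0,0,0,0,0]]' |grep -E "eef|wrist"
```

```text
eef_pos: [0.4889, 0.0019, 0.0559]
wrist_force: [0.4, -0.4, -2.5]
finger_force: 30.0
eef_pos: [0.4889, 0.0019, 0.0552]
wrist_force: [0.3, 0.2, -2.2]
eef_pos: [0.4889, 0.0019, 0.0545]
wrist_force: [-0.7, -0.2, -2.4]
eef_pos: [0.489, 0.0019, 0.054]
wrist_force: [-1.5, -0.1, 0.7]
```

Contact came exactly at the predicted seat height. A last slight press, then release.

```bash
python3 -m handwheel '[[0,0,0.0005,0,0,0],[0,0,0,0,0,0],[0,0,0,0,0,0]]' |grep -E "eef|wrist"
python3 -m handwheel '[[0,0,0,0,0,0],[0,0,0,0,0,0],[0,0,0,0,0,0],[0,0,0,0,0,0],[0,0,0,0,0,0],[0,0,0,0,0,0],[0,0,0,0,0,0],[0,0,0,0,0,0]]' 0.07 |grep -E "eef|width|force"
python3 -m handwheel '[[0,0,-0.02,0,0,0],[0,0,-0.04,0,0,0],[0,0,-0.04,0,0,0],[0,0,-0.04,0,0,0],[0,0,0,0,0,0],[0,0,0,0,0,0]]' 0.088 |grep -E "eef|width|force"
python3 - <<'E'
from cell import r
from lid import *
import pickle
W=r.capture("wrist");T=r.capture("top"); pickle.dump((W,T),open("p.pkl","wb"))
np.set_printoptions(precision=4,suppress=True)
u,v=proj(W,[[.489,.002,.075]])[0].astype(int)-85
b=lid(W,max(u,0),max(v,0)); print(b, plane(W,[b[0]],.057),plane(W,[b[2]],.109))
go(r,.489,.0025,None,104.6)
E
```

```text
eef_pos: [0.489, 0.0019, 0.054]
wrist_force: [-2.9, 0.5, 7.2]
eef_pos: [0.4889, 0.0019, 0.0533]
wrist_force: [0.2, 0.4, 0.1]
grip_width: 0.796
finger_force: 0.0
eef_pos: [0.4889, 0.0019, 0.1934]
wrist_force: [-0.6, -0.0, -0.3]
grip_width: 0.996
finger_force: 0.0
(array([285.7017, 184.9844]), (104.62425994873047, 106.3767318725586), array([283.2211, 201.9301]), (16.762617111206055, 18.57777214050293)) [[0.4867 0.0055 0.057 ]] [[0.4893 0.0038 0.109 ]]
clk 21.6 p [0.4883 0.002  0.1921] yaw 104.7 tilt 0.13 shift [-0.0008  0.0003 -0.    ] rows 1 each [-0.0008  0.0003 -0.    ] turn 0.02
```

The knob is upright at (0.489, 0.003), and the outer lid sits about 2–3 mm towards −x/+y of it. I'll shift to the neck's centre, descend, and touch off on the plate to learn the tip height.

```bash
python3 -m handwheel '[[0.001,0.002,0.03,0,0,0],[0,0,0.03,0,0,0],[0,0,0.03,0,0,0],[0,0,0.03,0,0,0],[0,0,0.02,0,0,0],[0,0,0.015,0,0,0],[0,0,0.004,0,0,0],[0,0,0,0,0,0]]' 0.06 |grep -E "eef|width|force"
python3 -m handwheel '[[0,0,0.001,0,0,0],[0,0,0,0,0,0],[0,0,0,0,0,0]]' |grep -E "eef|wrist"
python3 -m handwheel '[[0,0,0.001,0,0,0],[0,0,0,0,0,0],[0,0,0,0,0,0]]' |grep -E "eef|wrist"
python3 -m handwheel '[[0,0,0.001,0,0,0],[0,0,0,0,0,0],[0,0,0,0,0,0]]' |grep -E "eef|wrist"
```

```text
eef_pos: [0.4868, 0.0037, 0.0335]
wrist_force: [0.8, 0.1, 0.8]
grip_width: 0.681
finger_force: 0.0
eef_pos: [0.4877, 0.0036, 0.0338]
wrist_force: [0.2, 0.5, 1.4]
eef_pos: [0.4874, 0.0036, 0.0324]
wrist_force: [-0.3, 0.4, -0.6]
eef_pos: [0.4874, 0.0036, 0.0313]
wrist_force: [0.3, 0.5, 1.3]
```

```bash
for i in 1 ; do :; done
python3 -m handwheel '[[0,0,0.001,0,0,0],[0,0,0,0,0,0],[0,0,0,0,0,0]]' |grep -E "eef|wrist"
python3 -m handwheel '[[0,0,0.001,0,0,0],[0,0,0,0,0,0],[0,0,0,0,0,0]]' |grep -E "eef|wrist"
python3 -m handwheel '[[0,0,0.001,0,0,0],[0,0,0,0,0,0],[0,0,0,0,0,0]]' |grep -E "eef|wrist"
python3 -m handwheel '[[0,0,0.001,0,0,0],[0,0,0,0,0,0],[0,0,0,0,0,0]]' |grep -E "eef|wrist"
```

```text
eef_pos: [0.4874, 0.0036, 0.0303]
wrist_force: [1.2, 0.2, 0.0]
eef_pos: [0.4874, 0.0036, 0.0293]
wrist_force: [0.1, -0.3, 0.1]
eef_pos: [0.4874, 0.0036, 0.0283]
wrist_force: [-0.0, -0.2, -1.3]
eef_pos: [0.4874, 0.0036, 0.0273]
wrist_force: [0.1, 0.4, -0.0]
```

No contact yet, and the overlap with the 20 mm neck is already ample for any plausible tip height. Gripping here.

```bash
python3 -m handwheel '[[0,0,0,0,0,0],[0,0,0,0,0,0],[0,0,0,0,0,0],[0,0,0,0,0,0],[0,0,0,0,0,0],[0,0,0,0,0,0]]' 0.02 25 |grep -E "eef|width|force"
python3 -m handwheel '[[0,0,-0.002,0,0,0],[0,0,-0.002,0,0,0],[0,0,-0.004,0,0,0],[0,0,0,0,0,0],[0,0,0,0,0,0]]' |grep -E "eef|width|force"
```

```text
eef_pos: [0.4874, 0.0036, 0.0274]
wrist_force: [0.5, -0.2, 0.7]
grip_width: 0.446
finger_force: 25.0
eef_pos: [0.4875, 0.0036, 0.0354]
wrist_force: [-0.4, 0.2, -1.1]
grip_width: 0.451
finger_force: 25.0
```

Holding the neck (39 mm) with only about 1 N of weight, so the inner lid stayed put. Lift straight up.

```bash
python3 -m handwheel '[[0,0,-0.01,0,0,0],[0,0,-0.015,0,0,0],[0,0,-0.015,0,0,0],[0,0,-0.015,0,0,0],[0,0,-0.015,0,0,0],[0,0,-0.015,0,0,0],[0,0,-0.01,0,0,0],[0,0,0,0,0,0]]' |grep -E "eef|width|force"
python3 -m handwheel '[[0,0,0,0,0,0],[0,0,0,0,0,0],[0,0,0,0,0,0],[0,0,0,0,0,0],[0,0,0,0,0,0]]' |grep -E "clock|eef|width|force"
python3 - <<'E'
from cell import r
from h import *
np.set_printoptions(precision=4,suppress=True)
S=r.capture("side"); p=r.state()["eef_pos"]
h=cv2.cvtColor(S["color"],cv2.COLOR_BGR2HSV); g=(h[...,0]>80)&(h[...,0]<140)&(h[...,2]>100)&(h[...,1]<110)
g[:150]=0; g[290:]=0; g[:,:190]=0; g[:,280:]=0
print(blobs(g,40)); 
print("expect inner flange",proj(S,[[.489,.002,.054],[.446,.002,.054],[.532,.002,.054]]),"outer plate",proj(S,[[.4874,.0036,.149],[.4374,.0036,.149],[.5374,.0036,.149]]))
w=(h[...,0]<15)&(h[...,1]>110)&(h[...,2]<110); w[:170]=0;w[260:]=0;w[:,:200]=0;w[:,260:]=0; print("walnut",blobs(w,8), proj(S,[[.489,.002,.109],[.489,.002,.054]]))
E
```

```text
eef_pos: [0.488, 0.0035, 0.1317]
wrist_force: [0.3, 0.3, -0.3]
grip_width: 0.454
finger_force: 25.0
clock: 26.9
eef_pos: [0.4873, 0.0036, 0.1301]
wrist_force: [0.5, -0.1, -1.4]
grip_width: 0.451
finger_force: 25.0
[([190, 150, 11, 12, 118], [194.8, 155.2]), ([241, 150, 39, 8, 272], [259.1, 153.1]), ([209, 196, 43, 23, 611], [229.7, 208.1]), ([215, 225, 36, 30, 655], [231.1, 242.0])]
expect inner flange [[232.1726 242.2342]
 [213.9275 243.782 ]
 [250.2427 240.6973]] outer plate [[229.2851 208.6019]
 [206.8516 210.2977]
 [251.4556 206.9293]]
walnut [([255, 187, 2, 8, 8], [255.9, 190.5]), ([230, 223, 6, 20, 89], [232.4, 232.3])] [[230.9643 223.4091]
 [232.1726 242.2342]]
```

The side view confirms it: the inner lid is seated at its predicted pixels, and the outer lid is held level about 120 mm above the inner lid's origin. Handing in.

```bash
python3 -c "
from cell import r
print(r.sign_off())"
```

```text
the job is handed in; nothing more can be done
None
```

The job is handed in, with no verdict returned: the crank lies along the handles, the inner lid is seated on the tin, the outer lid is held level about 120 mm above the inner lid's origin, and no move went near the other utensils (their final positions were not re-measured).

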